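# Draw the blue eyepiece out of its microscope

### The arm

A 6-joint arm with a two-finger parallel gripper is mounted at the origin on the work surface. World frame = base frame: x ahead of the robot, y to its left, z up, the work surface at z = 0. Lengths are in mm, angles in rad, forces in N, time in s.
With the tool pointing down it reaches from about 350 to 875 mm from the base axis. Payload 4.2 kg.
Tool frame: the origin (TCP) lies midway between the tips of the shut fingers; the grasp point (between the pads) lies 19 mm behind it; z points along the fingers, y is the direction in which the jaws open and shut (so a half turn about z gives the same grasp; the last joint's range is limited). The gripper opens to 85 mm and grips with 20 to 120 N. Pads are 22 mm wide; open, the fingers measure 114 mm over their backs; the gripper's body (76 mm by 85 mm) begins 54 mm behind the grasp point. The pads swing forward as they close: fully open they stand 13 mm farther back than shut.
Start: joints at [1.447, 0.385, 0.008, 0, -1.194, -0.259], TCP at [233.416, 579.755, 231.312] pointing down, gripper open.
Joint ranges: [-3.14, 3.14], [-1.21, 2.06], [-1.07, 1.41], [-3.16, 2.05], [-2.99, -0.16], [-3.1, 3.1]. Speed limits (rad/s): [2.79, 2.79, 3.14, 3.14, 3.14, 3.14].

### API

Orientations are given as a unit quaternion [x, y, z, w].
In Python, from bench import read_state, get_image, job_done, search_frame, regions_of gives the robot as it stands.
- The arm moves only by the tool servo_tool, never from a script. Its arguments are lists of equal length, an entry for each row: "turn": the turn, a rotation vector about the world's x, y, z in rad, a list of three; "dp": the shift along the world's x, y, z in m, a list of three; "fingers": the finger opening in m, from 0 to 0.0854. In form: {"turn": [[rx, ry, rz], ...], "dp": [[tx, ty, tz], ...], "fingers": [fingers, ...]}. A call has exactly 5 rows; each row shifts and turns the pose as measured when the row begins; what a row does not reach is not made up. A row lasts 1/8 s, in which the tool goes at most 62.5 mm and 10.7 degrees, less where a joint would pass 70% of its speed; a pose out of reach is approached as far as the arm can. A call is refused whole if a number of a shift passes 0.0625 or a number of a turn 0.188, either way. A call with a gripper value outside its range is refused whole. The fingers move at their own pace and stop on an object; the grip force is fixed at half the most. Time passes only in rows, so rows that do not move let the fingers close, or fill a call up. It gives the time, the measured TCP pose, the force and the opening at its end, in the units of the state.
- read_state(): the state, without advancing time (a new reading comes with each control period).
- get_image(name): name is "scene" or "side" or "wrist"; returns a dict with "img" (384x512x3 uint8, red, green, blue), "vfov" (degrees; the focal length in pixels is half the picture's height over the tangent of half this angle, whatever the lens; pixels are square), "cx", "cy" (the principal point, pixels), "world_from_camera" (4x4, takes a point from camera to world coordinates); the wrist camera has in their place "mount" (4x4, takes a point from camera to tool coordinates, whose origin is the TCP and whose axes are the flange's). Camera axes: x right, y down, z forward; pixel columns grow to the right and rows downward; lengths in mm; the calibration is good to about 2 mm. A picture is of the moment at which its call begins: read the wrist's pose just before it. There is no depth.
- job_done(): hands the job in, once; it reports no verdict.
Trained networks look in the newest picture that a camera, given by its name, has taken for a name from the list of things; names that differ only in an ending like _2 or _b are one class to them, and where a whole thing is asked for, a point or a joint stands for the part that bears it (a point fixed in the world has none). Each returns a list of dicts, best first, with "score" (0 to 1); they miss things now and then, are a little off and sometimes report something else, mostly with a low value. They report only what shows in the picture. A call takes as long as a camera call. They do not tell look-alikes from the thing itself.
- search_frame(query, camera): "box" ([left, top, width, height] in pixels, round what is visible of it).
- regions_of(query, camera): "region" (384x512 bool, what is visible of it) and "box" ([left, top, width, height] in pixels, round what is visible of it).
The state is a dict: "clock": time; "joints": joint angles; "joint_vel": joint speeds; "joint_efforts": joint torques, N m; "position": TCP position; "ee_rot": TCP orientation; "contact_force": force on the tool from outside, world axes, zero at the start; "wrist_torque": the same for the moment, N m; "gripper_width": finger opening in mm.
Only numpy, scipy, OpenCV 4.12 (cv2) and the standard library are available. Lean on these libraries where they do the work, as an engineer would, in place of code of your own. Each camera call takes 0.05 s, during which the arm holds its last target. There are 200 camera calls.

### The job

Draw the blue-ringed eyepiece straight up out of its microscope's tube, without dragging or tipping the microscope, and stand it upright, barrel down, in the middle of the round cork pad. Set it down rather than dropping it, and leave the yellow-ringed eyepiece in the other microscope alone.

Things in the scene. Friction and masses are not known exactly. Their poses are not given: they have to be found in the camera images.
- eyepiece_blue_head (a point): Centre of the blue-ringed eyepiece's head: an upright black cylinder, 44 mm across, 38 mm tall, blue band and blue ring on top. Below it a steel barrel, 30 mm across, 30 mm long. The point is on the axis, 19 mm above the head's underside, 49 mm above the barrel's end; z up. Loose, 0.08-0.17 kg; the head rests on the tube's rim, barrel inside, no lock; it is clear once 30 mm up.
- scope_blue: White microscope holding the blue-ringed eyepiece, on the left or right; loose, 1.8 kg. Origin on the table under its upright tube's axis; x points to its column, z up. Tube 40 mm outside, 32 mm inside, bore 45 mm deep, rim 170 mm up; nothing of it is higher. Column and focus block 72-118 mm along x, knobs 45 mm either side. Foot -60 to 130 mm in x, 65 mm either side.
- eyepiece_yellow_head (a point): Centre of the head of the other eyepiece: the same in shape and size but yellow-ringed, seated in the other microscope, which is like the first. To be left alone.
- pad_top (a point): Centre of the upper face of the round cork pad fixed on the table: 120 mm in diameter, 6 mm thick, z up.
There are look-alikes about, which are no part of the job. Leave any orange or turquoise look-alike of the part that bears pad_top alone.

How it is judged:
By the outcome, as a careful person would: the job done as asked, in the order asked, and still so for the second after the job is handed in, with the robot touching nothing.
It also fails if it takes over 45 s, if anything falls off the work surface, if the arm or the gripper's body presses on something with over 40 N, if the wrist force passes 120 N, or if a joint passes its speed limit or range.

## Working session

There is one attempt and no reset: what is moved stays moved. The work goes in short steps, Python scripts to look and compute and a tool call to move; the robot and the scene stay as the last step left them, time stands still between calls to the robot, and variables do not carry over. Pictures are saved under pics/ and viewed, about 8 in all and at most 12, crops included, and the job is handed in when it is done.

Besides the shell and the picture viewer there is one more tool, called by a JSON object that holds its "op" and its "data", one argument or row to a line. servo_tool: Moves the arm, as the interface text tells. Its arguments: {"type":"object","properties":{"turn":{"type":"array","items":{"type":"array","items":{"type":"number"}}},"dp":{"type":"array","items":{"type":"array","items":{"type":"number"}}},"fingers":{"type":"array","items":{"type":"number"}}},"required":["turn","dp","fingers"]}

```bash
ls; mkdir -p pics
python3 - <<'E'
from bench import *
import cv2,numpy as np
print(read_state())
ims=[]
for c in ("scene","side"):
    d=get_image(c); ims.append(d["img"]); cv2.imwrite(f"pics/{c}0.png",d["img"][:,:,::-1])
    print(c,d["vfov"],d["cx"],d["cy"],d["world_from_camera"].tolist() if hasattr(d["world_from_camera"],'tolist') else d["world_from_camera"])
    for q in ("eyepiece_blue_head","eyepiece_yellow_head","scope_blue","pad_top"):
        print(c,q,[(round(float(r["score"]),2),[int(v) for v in r["box"]]) for r in search_frame(q,c)])
E
```

```text
pics
{'clock': 0.0, 'joints': array([ 1.44657595e+00,  3.85541201e-01,  6.59572385e-03, -4.68206395e-04,
       -1.19398429e+00, -2.58608140e-01]), 'joint_vel': array([ 0.00098596,  0.00052568, -0.00025914, -0.00046755, -0.00058229,
       -0.00123749]), 'joint_efforts': array([ 6.44600959e-05, -3.92290163e+01,  1.88402635e+01,  4.18618172e+00,
       -4.55620393e-03, -1.00152803e-06]), 'position': array([233.23290443, 579.21466242, 230.22363548]), 'ee_rot': array([ 9.81719140e-01, -1.90332196e-01, -1.45472927e-04,  1.07892209e-03]), 'contact_force': array([-0.09905686, -0.9362872 , -0.15255132]), 'wrist_torque': array([0.00213318, 0.00428148, 0.00497297]), 'gripper_width': 85.47112914497038}
scene 51.112383749144435 254.0112998642982 193.26406311613658 [[-0.5400872476950455, 0.5581526954568486, -0.6298978753984215, 1168.3821144662033], [0.8414824097009848, 0.3451478576744347, -0.41566851036201014, 365.6337367844982], [-0.014598597227645919, -0.7545452437707116, -0.6560856316533555, 738.3026404803902], [0.0, 0.0, 0.0, 1.0]]
scene eyepiece_blue_head [(0.65, [400, 205, 23, 30])]
scene 
[... 190 characters left out ...]
), (0.65, [304, 223, 51, 33]), (0.61, [236, 219, 47, 35])]
side 49.95238665723858 256.83378892403914 190.0843672298017 [[-0.9628180901437722, -0.2056427318264392, 0.17519244315568586, 447.58746625741355], [-0.2701493563521317, 0.7348447447218618, -0.6221113456747036, 537.3971150136257], [-0.0008065695431710359, -0.6463081834555561, -0.7630760653066975, 785.0643183260539], [0.0, 0.0, 0.0, 1.0]]
side eyepiece_blue_head [(0.58, [219, 309, 28, 39]), (0.5, [320, 76, 22, 24])]
side eyepiece_yellow_head [(0.86, [317, 72, 26, 27])]
side scope_blue [(0.87, [157, 311, 115, 72])]
side pad_top [(0.83, [150, 234, 54, 50]), (0.7, [251, 265, 54, 52]), (0.57, [298, 226, 57, 45]), (0.55, [232, 202, 53, 41])]
```

Run:
```python
import cv2,numpy as np
a=cv2.imread("pics/scene0.png");b=cv2.imread("pics/side0.png")
cv2.imwrite("pics/both.png",np.vstack([cv2.resize(x,(800,600))[:,:] for x in (a,)]))
cv2.imwrite("pics/sideb.png",cv2.resize(b,(800,600)))
```

```text
(no output)
```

View pics/both.png

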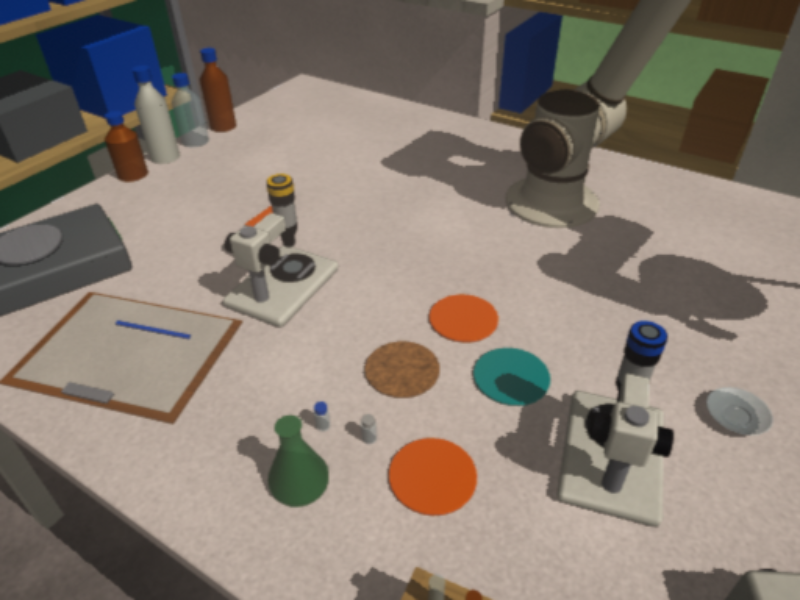

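View pics/sideb.png

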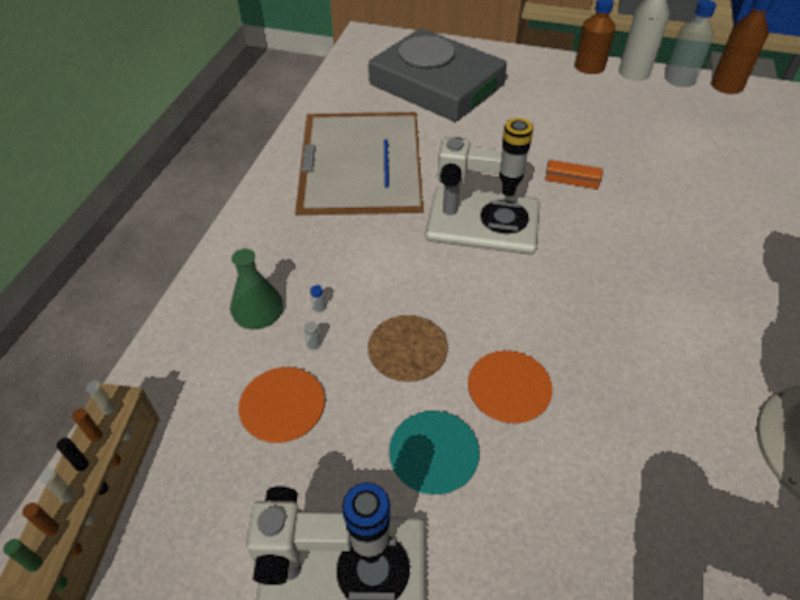

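The scene view (scaled 800x600) shows:
- Blue-ringed head at (646,343), and yellow-ringed head at (280,188), not to be touched.
- Pads: cork at (402,368). The orange look-alikes are at (464,317) and (432,476), and the turquoise one is at (511,376).
- Blue things that could be mistaken for the eyepiece: vial cap (320,408), bottle caps (208,55), (140,75) and (180,78), and the pen.

In the side view, blue is at (367,507) and cork at (408,348). I choose the blue head on the right-hand microscope and the cork pad.

```bash
cat > h.py <<'E'
import numpy as np,cv2
from bench import *
from scipy.optimize import least_squares
def cam(d,W=None):
    W=np.array(d["world_from_camera"]) if W is None else W
    f=d["img"].shape[0]/2/np.tan(np.radians(d["vfov"])/2)
    return W,f,d["cx"],d["cy"]
def proj(c,P):
    W,f,cx,cy=c; q=(np.asarray(P,float)-W[:3,3])@W[:3,:3]
    return np.c_[f*q[:,0]/q[:,2]+cx,f*q[:,1]/q[:,2]+cy]
def plane(c,uv,z):
    W,f,cx,cy=c; r=W[:3,:3]@np.array([(uv[0]-cx)/f,(uv[1]-cy)/f,1]); return W[:3,3]+r*(z-W[2,3])/r[2]
t=np.linspace(0,2*np.pi,60,endpoint=False)
def cyl(x,y,z0,z1,r): return np.vstack([np.c_[x+r*np.cos(t),y+r*np.sin(t),0*t+z] for z in (z0,z1)])
def box(p): return np.r_[p.min(0),p.max(0)]
def wristcam(d):
    from scipy.spatial.transform import Rotation as R
    s=read_state(); T=np.eye(4); T[:3,:3]=R.from_quat(s["ee_rot"]).as_matrix(); T[:3,3]=s["position"]
    return cam(d,T@np.array(d["mount"]))
E
python3 - <<'E'
from h import *
cs={};ob={}
for n in("scene","side"):
    d=get_image(n);c=cs[n]=cam(d);hsv=cv2.cvtColor(d["img"],cv2.COLOR_RGB2HSV)
    # blue bits near the head
    b=search_frame("eyepiece_blue_head",n)[0]["box"]
    m=cv2.inRange(hsv,(105,120,40),(130,255,255)); k=np.zeros_like(m)
    x,y,w,h=[int(v) for v in b]; k[y-8:y+h+8,x-8:x+w+8]=m[y-8:y+h+8,x-8:x+w+8]
    ys,xs=np.nonzero(k); print(n,"bluebox",xs.min(),ys.min(),xs.max(),ys.max(),"net",b)
    ob[n]=(xs.min(),ys.min(),xs.max()+1)
    top=plane(c,((xs.min()+xs.max()+1)/2,ys.min()+8),208);print("rough",top)
    for r in regions_of("pad_top",n):
        ys,xs=np.nonzero(r["region"]); col=np.median(hsv[ys,xs],0)
        print("pad",round(r["score"],2),col,plane(c,(xs.mean()+.5,ys.mean()+.5),6).round(1), [round(v) for v in r["box"]])
    for r in regions_of("scope_blue",n)[:2]:print("scope",r["score"],r["box"])
def res(p):
    o=[]
    for n in cs:
        b=box(proj(cs[n],cyl(p[0],p[1],p[2]-38,p[2],22))); o+=[b[0]-ob[n][0],b[1]-ob[n][1],b[2]-ob[n][2]]
    return o
s=least_squares(res,[500,400,208]);print(s.x,np.round(s.fun,1))
s=least_squares(lambda p:res([*p,208]),[500,400]);print(s.x,np.round(s.fun,1))
d=get_image("wrist");print(np.array(d["mount"]).round(3).tolist(),d["vfov"],d["cx"],d["cy"])
E
```

```text
scene bluebox 402 206 426 227 net [400.4, 204.6, 25.0, 31.5]
rough [550.26800339 319.09955406 208.        ]
pad 0.87 [ 14. 138. 132.] [598.9  -1.7   6. ] [235, 218, 48, 36]
pad 0.71 [ 10. 209. 192.] [441.6  25.6   6. ] [279, 188, 40, 35]
pad 0.6 [ 87. 164. 117.] [521.1 151.9   6. ] [304, 226, 51, 32]
pad 0.38 [112. 113.  72.] [337.6 306.2   6. ] [402, 203, 24, 32]
scope 0.82 [359.5, 227.4, 72.9, 105.5]Traceback (most recent call last):
  File "<stdin>", line 9, in <module>
    return umr_minimum(a, axis, None, out, keepdims, initial, where)
ValueError: zero-size array to reduction operation minimum which has no identity
```

Run:
```python
from h import *
cs={};ob={}
for n,(x,y,w,h),(px,py) in(("scene",(400,205,25,30),(257,235)),("side",(219,309,28,39),(261,223))):
    d=get_image(n);c=cs[n]=cam(d);hsv=cv2.cvtColor(d["img"],cv2.COLOR_RGB2HSV)
    m=cv2.inRange(hsv,(105,120,40),(130,255,255)); k=np.zeros_like(m)
    k[y-8:y+h+8,x-8:x+w+8]=m[y-8:y+h+8,x-8:x+w+8]
    ys,xs=np.nonzero(k); ob[n]=(xs.min(),ys.min(),xs.max()+1);print(n,ob[n])
    m=cv2.inRange(hsv,(5,90,60),(20,185,200)); _,L,st,ce=cv2.connectedComponentsWithStats(m)
    i=L[py,px]; print("cork",st[i],plane(c,ce[i]+.5,6).round(1))
def res(p):
    o=[]
    for n in cs:
        b=box(proj(cs[n],cyl(p[0],p[1],p[2]-38,p[2],22))); o+=[b[0]-ob[n][0],b[1]-ob[n][1],b[2]-ob[n][2]]
    return o
s=least_squares(res,[500,400,208]);print(s.x,np.round(s.fun,1))
s=least_squares(lambda p:res([*p,208]),[500,400]);print(s.x,np.round(s.fun,1))
d=get_image("wrist");print(np.array(d["mount"]).round(3).tolist(),d["vfov"],d["cx"],d["cy"])
d=get_image("scene")["img"][170:290,350:450,::-1];cv2.imwrite("pics/crop.png",cv2.resize(d,None,fx=4,fy=4))
```

```text
scene (np.int64(402), np.int64(206), np.int64(427))
cork [ 234  218   47   36 1334] [597.7  -3.    6. ]
side (np.int64(220), np.int64(309), np.int64(249))
cork [ 236  202   51   42 1663] [589.9  -4.3   6. ]
[543.1956656  319.82344978 206.66447948] [-2.7 -1.4  1.  -1.3  1.5  0.7]
[543.27118646 319.94622386] [-2.5 -1.9  1.3 -1.4  1.2  0.6]
[[0.0, -0.958, -0.288, 72.898], [1.0, 0.0, -0.0, -1.149], [0.0, -0.288, 0.958, -141.877], [0.0, 0.0, 0.0, 1.0]] 70.6882642814509 252.40196540465254 193.40002307063023
```

View pics/crop.png

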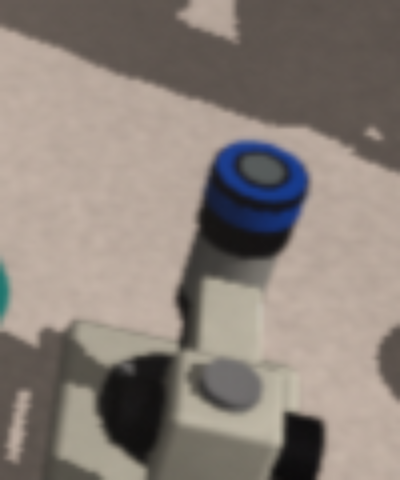

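The crop shows the blue-topped, blue-banded black head sitting in the right-hand microscope's tube (scene pixel ≈ (414,217)), so the choice is confirmed. I'll move above it and refine with the wrist camera.

{"op": "servo_tool", "data": {
  "turn": [
    [0,0,0],
    [0,0,0],
    [0,0,0],
    [0,0,0],
    [0,0,0]
  ],
  "dp": [
    [0.03,-0.025,0.04],
    [0.045,-0.037,0.015],
    [0.045,-0.037,0.01],
    [0.045,-0.037,0.01],
    [0.045,-0.037,0.01]
  ],
  "fingers": [0.085,0.085,0.085,0.085,0.085]
}}

```text
clock: 1.62
position: [445.6, 403.8, 317.6]
ee_rot: [0.983, -0.186, 0.001, 0.001]
contact_force: [0.3, 0.1, -0.0]
gripper_width: 85.1
```

{"op": "servo_tool", "data": {
  "turn": [
    [0,0,0],
    [0,0,0],
    [0,0,0],
    [0,0,0],
    [0,0,0]
  ],
  "dp": [
    [0.045,-0.04,0],
    [0.04,-0.032,0],
    [0.01,-0.008,0],
    [0,0,0],
    [0,0,0]
  ],
  "fingers": [0.085,0.085,0.085,0.085,0.085]
}}

```text
clock: 2.25
position: [545.1, 319.1, 318.7]
ee_rot: [0.982, -0.188, 0.001, -0.0]
contact_force: [0.0, 0.7, -0.3]
gripper_width: 85.0
```

Run:
```python
from h import *
s=read_state();print(s["position"],s["ee_rot"])
d=get_image("wrist");c=wristcam(d);img=d["img"]
hsv=cv2.cvtColor(img,cv2.COLOR_RGB2HSV)
m=cv2.inRange(hsv,(105,120,40),(130,255,255));_,L,st,ce=cv2.connectedComponentsWithStats(m)
i=1+np.argmax(st[1:,4]);print(st[i],ce[i])
ys,xs=np.nonzero(L==i)
print(plane(c,ce[i],208), plane(c,(st[i][0]+st[i][2]/2,st[i][1]+st[i][3]/2),208))
for r in regions_of("eyepiece_blue_head","wrist")[:3]: print(r["score"],r["box"])
for p in (543,320),: print(box(proj(c,cyl(*p,170,208,22))))
cv2.imwrite("pics/w1.png",cv2.resize(img[:,:,::-1],(800,600)))
```

```text
[545.1377093  319.12960874 318.68559173] [ 9.82146458e-01 -1.88113791e-01  1.18306786e-03 -3.70761875e-04]
[  56  261   68   36 1180] [ 89.58389831 278.82542373]
[518.19210743 520.0267629  208.        ] [517.83941307 519.72412463 208.        ]
0.63 [233.2, 163.5, 45.3, 46.1]
[231.27752102 163.30825494 276.46349902 213.81394521]
```

View pics/w1.png

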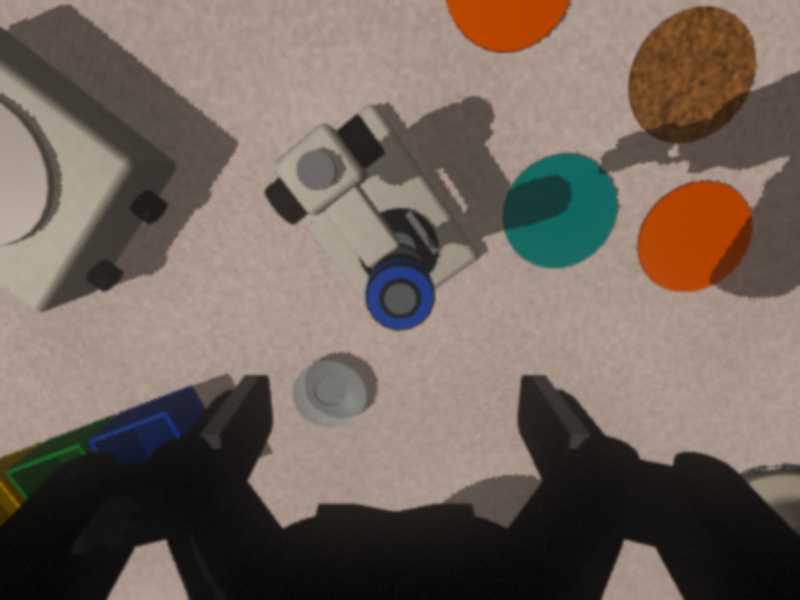

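The wrist view has the blue ring at (399,295) of 800x600, right where predicted. The cork pad is at (693,73), beyond the turquoise pad at (560,210). I'll refine the ring and cork centres.

Run:
```python
from h import *
d=get_image("wrist");c=wristcam(d);hsv=cv2.cvtColor(d["img"],cv2.COLOR_RGB2HSV)
m=cv2.inRange(hsv,(108,130,60),(130,255,255));m[:155]=0;m[220:]=0;m[:,:225]=0;m[:,290:]=0
ys,xs=np.nonzero(m);b=(xs.min(),ys.min(),xs.max()+1,ys.max()+1);print(b)
# the top ring reaches the lower and lateral borders
def res(p):
    q=box(proj(c,cyl(p[0],p[1],207.9,208,22)));return q[0]-b[0],q[2]-b[2],q[3]-b[3]
s=least_squares(res,[543,320]);print(s.x,s.fun)
m=cv2.inRange(hsv,(5,90,50),(20,200,200));_,L,st,ce=cv2.connectedComponentsWithStats(m)
i=L[47,443];print(st[i],plane(c,ce[i]+.5,6))
```

```text
(np.int64(236), np.int64(167), np.int64(277), np.int64(210))
[545.65494586 316.37078707] [-2.17949539  2.17706336  0.11369787]
[ 402    4   82   87 5455] [594.12456717  -8.20741953   6.        ]
```

{"op": "servo_tool", "data": {
  "turn": [
    [0,0,0],
    [0,0,0],
    [0,0,0],
    [0,0,0],
    [0,0,0]
  ],
  "dp": [
    [-0.001,-0.002,-0.045],
    [0,0,-0.045],
    [0,0,-0.01],
    [0,0,0],
    [0,0,0]
  ],
  "fingers": [0.085,0.085,0.085,0.085,0.085]
}}

```text
clock: 3.02
position: [543.2, 321.9, 221.9]
ee_rot: [0.983, -0.184, 0.005, -0.004]
contact_force: [-1.5, 0.2, -0.7]
gripper_width: 85.3
```

Run:
```python
from h import *
s=read_state();print(s["position"],s["ee_rot"])
d=get_image("wrist");c=wristcam(d);hsv=cv2.cvtColor(d["img"],cv2.COLOR_RGB2HSV)
q0=box(proj(c,cyl(544,317,170,208,22)));print("pred",q0, box(proj(c,cyl(544,317,207.9,208,22))))
m=cv2.inRange(hsv,(108,110,40),(130,255,255));a,b_,e,f=q0.astype(int);k=np.zeros_like(m);k[b_-10:f+15,a-12:e+12]=m[b_-10:f+15,a-12:e+12]
ys,xs=np.nonzero(k);b=(xs.min(),ys.min(),xs.max()+1,ys.max()+1);print(b)
def res(p):
    q=box(proj(c,cyl(p[0],p[1],207.9,208,p[2])));return q[0]-b[0],q[2]-b[2],q[3]-b[3]
r=least_squares(res,[543,320,22]);print(r.x,r.fun)
im=d["img"][:,:,::-1].copy()
for P in cyl(r.x[0],r.x[1],207.9,208,22)[:60]:
    u=proj(c,[P])[0];im[int(u[1]),int(u[0])]=(0,0,255)
cv2.imwrite("pics/w2.png",cv2.resize(im,(800,600)))
```

```text
[543.24258123 321.89268932 221.90047027] [ 0.98285518 -0.18427695  0.00476252 -0.00387556]
pred [226.42485697 181.15396812 296.67835308 260.80774751] [226.42485697 196.01018826 296.67835308 260.80774751]
(np.int64(229), np.int64(189), np.int64(294), np.int64(259))
[543.71672305 317.1361323   20.36836373] [0.00000000e+00 0.00000000e+00 5.68434189e-14]
```

View pics/w2.png

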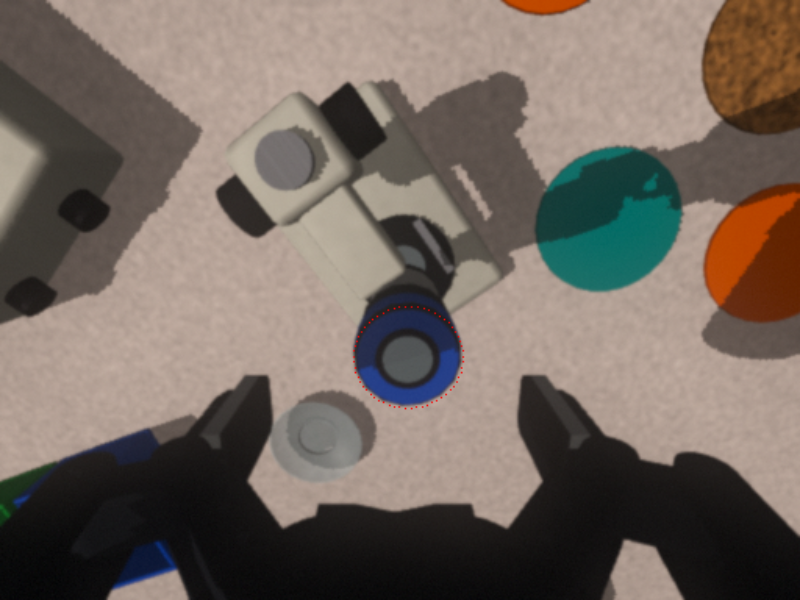

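```bash
cat >> h.py <<'E'
def need(target):
    from scipy.spatial.transform import Rotation as R
    s=read_state();M=R.from_quat(s["ee_rot"]).as_matrix();z=M[:,2]
    print("pos",s["position"].round(1),"dp",(np.array(target)-s["position"]).round(1),"turn",np.cross(z,[0,0,-1]).round(4),"w",s["gripper_width"].round(1),"F",s["contact_force"].round(1),"tool y",M[:,1].round(3))
E
python3 -c "
from h import *
need([543.7,317.1,172])"
```

```text
Traceback (most recent call last):
  File "h.py", line 23, in need
    print("pos",s["position"].round(1),"dp",(np.array(target)-s["position"]).round(1),"turn",np.cross(z,[0,0,-1]).round(4),"w",s["gripper_width"].round(1),"F",s["contact_force"].round(1),"tool y",M[:,1].round(3))
                                                                                                                               ^^^^^^^^^^^^^^^^^^^^^^^^
AttributeError: 'float' object has no attribute 'round'
```

```bash
sed -i 's/s\["gripper_width"\].round(1)/round(s["gripper_width"],1)/' h.py
python3 -c "
from h import *
need([543.7,317.1,172])"
```

```text
pos [543.4 321.9 222.1] dp [  0.3  -4.8 -50.1] turn [-0.0062  0.0112  0.    ] w 84.9 F [ 0.3 -0.4 -0.2] tool y [-0.362 -0.932 -0.01 ]
```

{"op": "servo_tool", "data": {
  "turn": [
    [-0.006,0.011,0],
    [0,0,0],
    [0,0,0],
    [0,0,0],
    [0,0,0]
  ],
  "dp": [
    [0,-0.005,0],
    [0,0,0],
    [0,0,-0.01],
    [0,0,-0.01],
    [0,0,0]
  ],
  "fingers": [0.085,0.085,0.085,0.085,0.085]
}}

```text
clock: 3.7
position: [544.0, 316.8, 202.9]
ee_rot: [0.983, -0.185, 0.001, -0.001]
contact_force: [-0.1, -0.1, -0.1]
gripper_width: 85.0
```

```bash
python3 -c "
from h import *
need([543.7,317.1,172])"
```

```text
pos [544.  316.8 202.9] dp [ -0.3   0.3 -30.9] turn [-0.0024  0.0021  0.    ] w 85.0 F [-0.1 -0.1 -0.1] tool y [-0.363 -0.932 -0.003]
```

{"op": "servo_tool", "data": {
  "turn": [
    [-0.002,0.002,0],
    [0,0,0],
    [0,0,0],
    [0,0,0],
    [0,0,0]
  ],
  "dp": [
    [0,0,-0.012],
    [0,0,-0.012],
    [0,0,-0.006],
    [0,0,0],
    [0,0,0]
  ],
  "fingers": [0.085,0.085,0.085,0.085,0.085]
}}

```text
clock: 4.32
position: [543.9, 316.7, 170.0]
ee_rot: [0.983, -0.184, -0.0, 0.0]
contact_force: [-0.1, -0.2, 0.3]
gripper_width: 85.2
```

```bash
python3 -c "
from h import *
need([543.7,317.1,172])"
```

```text
pos [543.9 316.7 170. ] dp [-0.2  0.4  2. ] turn [ 0.0008 -0.0009  0.    ] w 85.2 F [-0.1 -0.2  0.3] tool y [-0.363 -0.932  0.001]
```

{"op": "servo_tool", "data": {
  "turn": [
    [0,0,0],
    [0,0,0],
    [0,0,0],
    [0,0,0],
    [0,0,0]
  ],
  "dp": [
    [0,0,0.002],
    [0,0,0],
    [0,0,0],
    [0,0,0],
    [0,0,0]
  ],
  "fingers": [0.05,0.05,0.05,0.05,0.048]
}}

```text
clock: 4.95
position: [544.4, 317.1, 173.6]
ee_rot: [0.983, -0.184, 0.0, -0.001]
contact_force: [0.3, -0.0, 0.9]
gripper_width: 48.2
```

Run:
```python
from h import *
need([543.7,317.1,172])
d=get_image("wrist");im=d["img"][:,:,::-1]
cv2.imwrite("pics/w3.png",cv2.resize(im[180:384,130:390],None,fx=2.8,fy=2.8))
```

```text
pos [544.4 317.1 173.6] dp [-0.7  0.  -1.6] turn [-0.0009  0.0011  0.    ] w 48.2 F [ 0.3 -0.   0.9] tool y [-0.362 -0.932 -0.001]
```

View pics/w3.png

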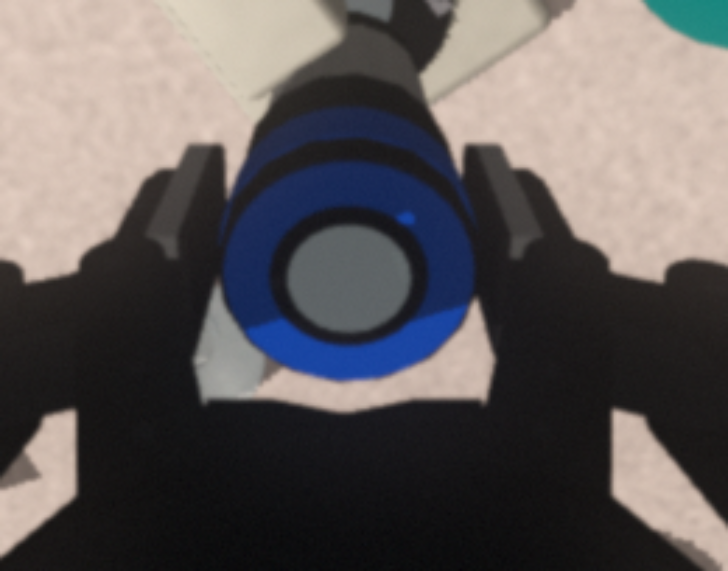

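The head is centred between the pads (ring centre at about (349,270), pad faces at about 222 and 465). Closing now.

{"op": "servo_tool", "data": {
  "turn": [
    [0,0,0],
    [0,0,0],
    [0,0,0],
    [0,0,0],
    [0,0,0]
  ],
  "dp": [
    [-0.0005,0,-0.001],
    [0,0,0],
    [0,0,0],
    [0,0,0],
    [0,0,0]
  ],
  "fingers": [0.044,0.04,0.036,0.03,0.03]
}}

```text
clock: 5.62
position: [544.0, 317.1, 172.9]
ee_rot: [0.983, -0.184, 0.001, -0.001]
contact_force: [0.3, -0.6, 0.6]
gripper_width: 42.8
```

```bash
python3 -c "
from h import *
need([543.7,317.1,172])"
```

```text
pos [544.  317.1 172.9] dp [-0.3  0.  -0.9] turn [-0.0009  0.0016  0.    ] w 42.8 F [ 0.3 -0.6  0.6] tool y [-0.362 -0.932 -0.001]
```

{"op": "servo_tool", "data": {
  "turn": [
    [0,0,0],
    [0,0,0],
    [0,0,0],
    [0,0,0],
    [0,0,0]
  ],
  "dp": [
    [0,0,0.004],
    [0,0,0.005],
    [0,0,0.005],
    [0,0,0.005],
    [0,0,0]
  ],
  "fingers": [0.03,0.03,0.03,0.03,0.03]
}}

```text
clock: 6.25
position: [543.4, 316.9, 192.0]
ee_rot: [0.983, -0.185, -0.0, -0.0]
contact_force: [0.2, 0.7, -1.1]
gripper_width: 42.5
```

```bash
python3 -c "
from h import *
need([544.0,317.1,215])"
```

```text
pos [543.4 316.9 192. ] dp [ 0.6  0.2 23. ] turn [-0.0005 -0.0002 -0.    ] w 42.5 F [ 0.2  0.7 -1.1] tool y [-0.363 -0.932 -0.   ]
```

Vertical force is −1.1 N, which is just the eyepiece's weight, so nothing is binding. I'll keep lifting.

{"op": "servo_tool", "data": {
  "turn": [
    [0,0,0],
    [0,0,0],
    [0,0,0],
    [0,0,0],
    [0,0,0]
  ],
  "dp": [
    [0.0005,0,0.006],
    [0,0,0.008],
    [0,0,0.01],
    [0,0,0.02],
    [0,0,0.02]
  ],
  "fingers": [0.03,0.03,0.03,0.03,0.03]
}}

```text
clock: 6.88
position: [543.3, 316.3, 258.0]
ee_rot: [0.983, -0.185, -0.001, 0.001]
contact_force: [0.1, 0.3, -1.5]
gripper_width: 42.7
```

Run:
```python
from h import *
need([595,-5,255])
for q in ("scene",):
    d=get_image(q)["img"][:,:,::-1];cv2.imwrite("pics/lift.png",cv2.resize(d[100:340,220:500],None,fx=2.4,fy=2.4))
```

```text
pos [543.3 316.3 258. ] dp [  51.7 -321.3   -3. ] turn [ 0.0016 -0.0026  0.    ] w 42.7 F [ 0.1  0.3 -1.5] tool y [-0.363 -0.932  0.002]
```

View pics/lift.png

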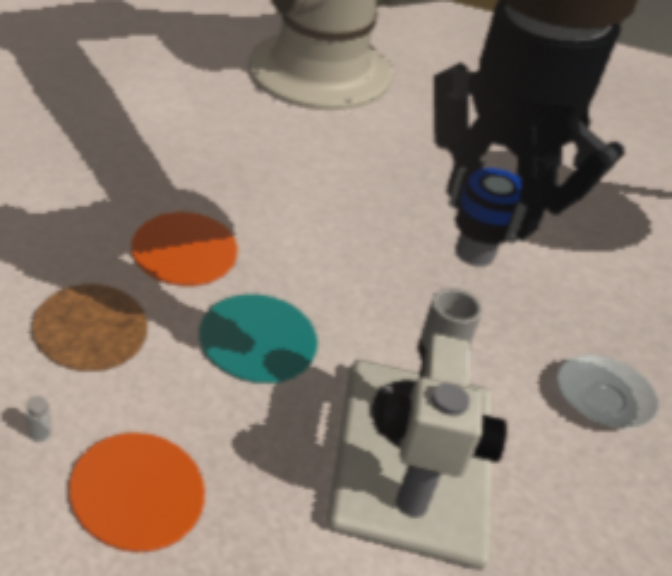

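The scene crop shows the eyepiece fully out and upright in the gripper at about (490,215). The microscope hasn't moved, with its empty tube at (456,305). Next I'll move to just short of the cork pad.

{"op": "servo_tool", "data": {
  "turn": [
    [0,0,0],
    [0,0,0],
    [0,0,0],
    [0,0,0],
    [0,0,0]
  ],
  "dp": [
    [0.001,-0.025,0],
    [0.002,-0.045,0],
    [0.002,-0.045,0],
    [0.002,-0.045,0],
    [0.002,-0.045,0]
  ],
  "fingers": [0.03,0.03,0.03,0.03,0.03]
}}

```text
clock: 7.55
position: [551.5, 105.0, 260.6]
ee_rot: [0.983, -0.183, 0.0, -0.001]
contact_force: [1.4, 0.0, -1.6]
gripper_width: 43.0
```

```bash
python3 -c "
from h import *
need([557,10,255])"
```

```text
pos [551.5 105.  260.6] dp [  5.5 -95.   -5.6] turn [-0.0012  0.0012  0.    ] w 43.0 F [ 1.4  0.  -1.6] tool y [-0.359 -0.933 -0.002]
```

{"op": "servo_tool", "data": {
  "turn": [
    [0,0,0],
    [0,0,0],
    [0,0,0],
    [0,0,0],
    [0,0,0]
  ],
  "dp": [
    [0.002,-0.04,0],
    [0.002,-0.035,0],
    [0.001,-0.018,0],
    [0,0,0],
    [0,0,0]
  ],
  "fingers": [0.03,0.03,0.03,0.03,0.03]
}}

```text
clock: 8.18
position: [553.1, 3.0, 259.5]
ee_rot: [0.983, -0.186, -0.001, -0.0]
contact_force: [-0.6, 0.1, -2.0]
gripper_width: 42.8
```

Run:
```python
from h import *
need([594,-6,150])
d=get_image("wrist");c=wristcam(d);hsv=cv2.cvtColor(d["img"],cv2.COLOR_RGB2HSV)
print("pred",proj(c,[[594,-6,6]]))
m=cv2.inRange(hsv,(5,70,40),(22,200,210));_,L,st,ce=cv2.connectedComponentsWithStats(m)
for i in np.argsort(-st[1:,4])[:2]+1:
    k=(L==i).astype(np.uint8);p=cv2.convexHull(np.vstack([q[:,0] for q in cv2.findContours(k,0,1)[0]]))
    e=cv2.fitEllipse(p.astype(np.float32));print(st[i],e,plane(c,np.array(e[0])+.5,6))
    b=st[i];bb=np.array([b[0],b[1],b[0]+b[2],b[1]+b[3]])
    r=least_squares(lambda p:box(proj(c,cyl(p[0],p[1],5.9,6,60)))-bb,[594,-6]);print(r.x,r.fun)
cv2.imwrite("pics/w4.png",cv2.resize(d["img"][:,:,::-1],(700,525)))
```

```text
pos [553.1   3.  259.5] dp [  40.9   -9.  -109.5] turn [-0.0007 -0.0017 -0.    ] w 42.8 F [-0.6  0.1 -2. ] tool y [-0.365 -0.931 -0.   ]
pred [[248.89719088 134.58197252]]
[ 210   91   83   85 5612] ((251.04928588867188, 132.9286346435547), (83.78124237060547, 85.1490707397461), 3.3755664825439453) [594.1207053  -10.12528952   6.        ]
[591.50213186  -9.02302948] [-0.42298534 -0.18560027  0.42257899  0.26283429]
[ 69  22  93  98 513] ((114.96861267089844, 70.31060028076172), (87.40936279296875, 102.09222412109375), 145.94058227539062) [737.25979366 129.82651796   6.        ]
[734.50105685 130.89798033] [ 1.39789539  0.38991636 -1.4179343  -0.60954696]
```

View pics/w4.png

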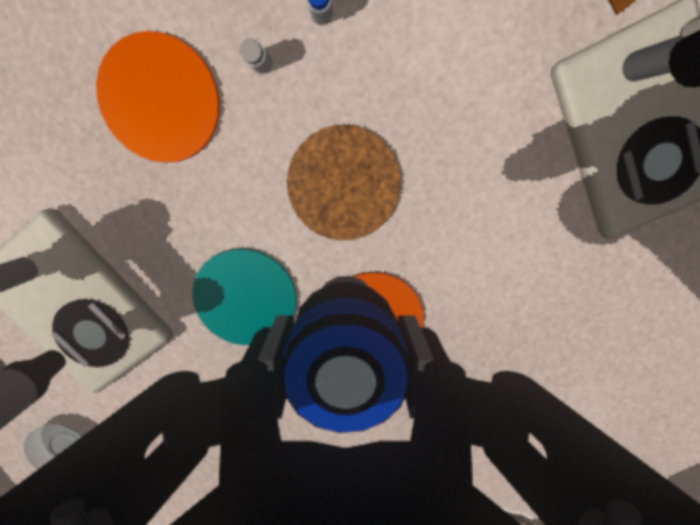

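The cork pad is at (345,182) in this view, and the eyepiece is held upright at (345,380). The rim fit puts the pad centre at (591.5, −9). On touchdown the TCP should be at z ≈ 39 (seated, the TCP was at 172.9 with the barrel end at 140).

{"op": "servo_tool", "data": {
  "turn": [
    [0,0,0],
    [0,0,0],
    [0,0,0],
    [0,0,0],
    [0,0,0]
  ],
  "dp": [
    [0.02,-0.006,-0.02],
    [0.019,-0.006,-0.035],
    [0,0,-0.04],
    [0,0,-0.035],
    [0,0,-0.015]
  ],
  "fingers": [0.03,0.03,0.03,0.03,0.03]
}}

```text
clock: 8.85
position: [595.3, -3.4, 112.8]
ee_rot: [0.983, -0.181, 0.003, -0.002]
contact_force: [-0.3, -0.6, -1.2]
gripper_width: 42.6
```

```bash
python3 -c "
from h import *
need([591.7,-8.8,39])"
```

```text
pos [595.3  -3.4 112.8] dp [ -3.6  -5.4 -73.8] turn [-0.0022  0.0056  0.    ] w 42.6 F [-0.3 -0.6 -1.2] tool y [-0.357 -0.934 -0.004]
```

{"op": "servo_tool", "data": {
  "turn": [
    [-0.002,0.006,0],
    [0,0,0],
    [0,0,0],
    [0,0,0],
    [0,0,0]
  ],
  "dp": [
    [-0.0035,-0.0055,-0.01],
    [0,0,-0.02],
    [0,0,-0.015],
    [0,0,-0.008],
    [0,0,0]
  ],
  "fingers": [0.03,0.03,0.03,0.03,0.03]
}}

```text
clock: 9.48
position: [594.2, -7.9, 60.8]
ee_rot: [0.984, -0.18, 0.002, -0.001]
contact_force: [-0.3, -0.4, -0.3]
gripper_width: 43.0
```

Run:
```python
from h import *
need([591.7,-8.8,39])
d=get_image("wrist");c=wristcam(d);hsv=cv2.cvtColor(d["img"],cv2.COLOR_RGB2HSV)
m=cv2.inRange(hsv,(5,70,40),(22,200,210));_,L,st,ce=cv2.connectedComponentsWithStats(m)
i=1+np.argmax(st[1:,4]);b=st[i];print(b)
bb=np.array([b[0],b[1],b[0]+b[2]])
r=least_squares(lambda p:box(proj(c,cyl(p[0],p[1],5.9,6,60)))[:3]-bb,[594,-6]);print(r.x,r.fun)
```

```text
pos [594.2  -7.9  60.8] dp [ -2.5  -0.9 -21.8] turn [-0.0002  0.005   0.    ] w 43.0 F [-0.3 -0.4 -0.3] tool y [-0.353 -0.935 -0.002]
[  180   133   154   113 11654]
[592.68238926  -9.45348787] [-0.48785098  0.07130464  0.48671232]
```

{"op": "servo_tool", "data": {
  "turn": [
    [0,0.005,0],
    [0,0,0],
    [0,0,0],
    [0,0,0],
    [0,0,0]
  ],
  "dp": [
    [-0.002,-0.0015,-0.004],
    [0,0,-0.005],
    [0,0,-0.004],
    [0,0,-0.003],
    [0,0,0]
  ],
  "fingers": [0.03,0.03,0.03,0.03,0.03]
}}

```text
clock: 10.15
position: [593.3, -9.3, 45.7]
ee_rot: [0.984, -0.179, 0.002, -0.001]
contact_force: [0.1, -0.0, -1.3]
gripper_width: 42.7
```

```bash
python3 -c "
from h import *
need([592.3,-9.2,39])"
```

```text
pos [593.3  -9.3  45.7] dp [-1.   0.1 -6.7] turn [-0.0009  0.0035  0.    ] w 42.7 F [ 0.1 -0.  -1.3] tool y [-0.353 -0.936 -0.002]
```

{"op": "servo_tool", "data": {
  "turn": [
    [-0.001,0.004,0],
    [0,0,0],
    [0,0,0],
    [0,0,0],
    [0,0,0]
  ],
  "dp": [
    [-0.001,0,-0.002],
    [0,0,-0.002],
    [0,0,-0.001],
    [0,0,-0.001],
    [0,0,0]
  ],
  "fingers": [0.03,0.03,0.03,0.03,0.03]
}}

```text
clock: 10.78
position: [592.5, -9.3, 39.5]
ee_rot: [0.984, -0.179, -0.0, 0.0]
contact_force: [0.3, -0.2, -1.8]
gripper_width: 42.9
```

```bash
python3 -c "
from h import *
need([592.3,-9.2,39])"
```

```text
pos [592.5  -9.3  39.5] dp [-0.2  0.1 -0.5] turn [ 0.0002 -0.0002  0.    ] w 42.9 F [ 0.3 -0.2 -1.8] tool y [-0.353 -0.936  0.   ]
```

Still hanging, with no contact yet. I'll creep down until the force turns upward.

{"op": "servo_tool", "data": {
  "turn": [
    [0,0,0],
    [0,0,0],
    [0,0,0],
    [0,0,0],
    [0,0,0]
  ],
  "dp": [
    [0,0,-0.0005],
    [0,0,-0.0005],
    [0,0,0],
    [0,0,0],
    [0,0,0]
  ],
  "fingers": [0.03,0.03,0.03,0.03,0.03]
}}

```text
clock: 11.4
position: [592.7, -9.2, 38.9]
ee_rot: [0.984, -0.179, 0.0, 0.0]
contact_force: [-1.0, 0.3, -0.2]
gripper_width: 42.7
```

```bash
python3 -c "
from h import *
need([592.3,-9.2,39])"
```

```text
pos [592.7  -9.2  38.9] dp [-0.4  0.   0.1] turn [0.0001 0.0003 0.    ] w 42.7 F [-1.   0.3 -0.2] tool y [-0.353 -0.936  0.   ]
```

{"op": "servo_tool", "data": {
  "turn": [
    [0,0,0],
    [0,0,0],
    [0,0,0],
    [0,0,0],
    [0,0,0]
  ],
  "dp": [
    [0,0,-0.0008],
    [0,0,-0.0005],
    [0,0,0],
    [0,0,0],
    [0,0,0]
  ],
  "fingers": [0.03,0.03,0.03,0.03,0.03]
}}

```text
clock: 12.02
position: [592.7, -9.3, 38.9]
ee_rot: [0.984, -0.179, 0.0, 0.0]
contact_force: [-0.6, -0.1, 1.8]
gripper_width: 42.7
```

```bash
python3 -c "
from h import *
need([592.3,-9.2,39])"
```

```text
pos [592.7  -9.3  38.9] dp [-0.4  0.1  0.1] turn [0.0004 0.0006 0.    ] w 42.7 F [-0.6 -0.1  1.8] tool y [-0.352 -0.936  0.   ]
```

It touched down exactly where expected, and the force is now +1.8 N. Opening gently.

{"op": "servo_tool", "data": {
  "turn": [
    [0,0,0],
    [0,0,0],
    [0,0,0],
    [0,0,0],
    [0,0,0]
  ],
  "dp": [
    [0,0,0],
    [0,0,0],
    [0,0,0],
    [0,0,0],
    [0,0,0]
  ],
  "fingers": [0.044,0.046,0.05,0.06,0.085]
}}

```text
clock: 12.65
position: [593.3, -9.2, 38.2]
ee_rot: [0.984, -0.179, 0.001, 0.0]
contact_force: [-0.6, -0.0, -0.1]
gripper_width: 76.3
```

{"op": "servo_tool", "data": {
  "turn": [
    [0,0,0],
    [0,0,0],
    [0,0,0],
    [0,0,0],
    [0,0,0]
  ],
  "dp": [
    [0,0,0],
    [0,0,0],
    [0,0,0],
    [0,0,0.01],
    [0,0,0.02]
  ],
  "fingers": [0.085,0.085,0.085,0.085,0.085]
}}

```text
clock: 13.28
position: [592.3, -9.5, 68.1]
ee_rot: [0.984, -0.179, -0.001, 0.001]
contact_force: [0.4, -0.8, 0.8]
gripper_width: 84.8
```

{"op": "servo_tool", "data": {
  "turn": [
    [0,0,0],
    [0,0,0],
    [0,0,0],
    [0,0,0],
    [0,0,0]
  ],
  "dp": [
    [0,0,0.03],
    [0,0,0.04],
    [0,0,0.04],
    [0,0,0.02],
    [0,0,0]
  ],
  "fingers": [0.085,0.085,0.085,0.085,0.085]
}}

```text
clock: 13.9
position: [592.9, -9.6, 207.7]
ee_rot: [0.984, -0.179, 0.003, -0.0]
contact_force: [-0.4, 0.5, 0.4]
gripper_width: 84.7
```

Run:
```python
from h import *
need([592.3,-9.2,200])
a=get_image("wrist");c=wristcam(a)
q=proj(c,[[592.3,-9.2,6],[592.3,-9.2,74]]);print(q)
b=get_image("scene")
cv2.imwrite("pics/end.png",np.vstack([cv2.resize(a["img"][60:300,100:420,::-1],(480,300)),cv2.resize(b["img"][100:340,150:500,::-1],(480,300))]))
```

```text
pos [592.9  -9.6 207.7] dp [-0.6  0.4 -7.7] turn [0.0001 0.0054 0.    ] w 84.7 F [-0.4  0.5  0.4] tool y [-0.352 -0.936 -0.002]
[[253.21441974 171.5933255 ]
 [253.32160535 185.07786348]]
```

View pics/end.png

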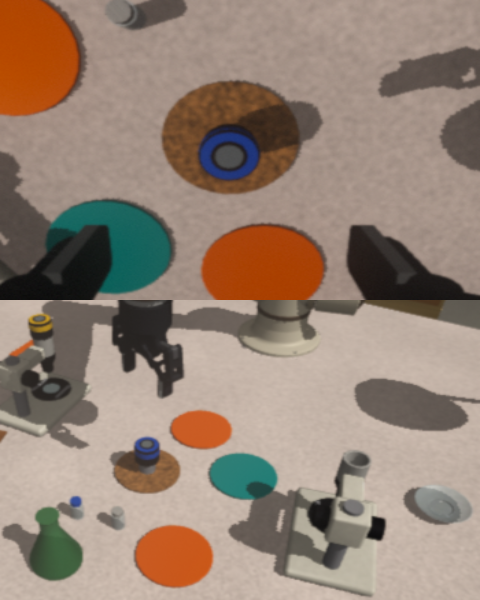

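The eyepiece stands upright in the middle of the cork pad: it's at (229,155) on the pad at (231,137) in the upper wrist view, and at (147,455) in the scene view. The blue microscope is upright and undisturbed, the yellow one is untouched, and the gripper is clear. Handing in.

```bash
python3 -c "
from bench import *
print(job_done())"
```

```text
the job is handed in; nothing more can be done
None
```

I drew the blue-ringed eyepiece straight up out of its microscope, stood it upright in the middle of the cork pad, and handed the job in at about 14 s.

- **Lift:** only the eyepiece's weight, about 1–2 N, showed on the wrist, so nothing was binding. The pictures showed no sign of the microscope having moved.
- **Set-down:** I lowered it until the force turned to +1.8 N at the expected height, with the tool within about 1 mm of the measured pad centre. Then I opened the gripper gently.
- **Last check:** the final wrist and scene pictures show the eyepiece upright and centred on the cork. The blue microscope is standing where it was, the yellow eyepiece is still seated, and the arm is clear of everything.
- **Disagreement:** the fixed cameras disagreed with each other by about 8 mm in x on the pad's position, so I used close wrist-camera fits. Those agreed to about 1.5 mm.

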